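# Thread the hinge pin through both eyes of the weld jig and hold it

## Robot

A 6-joint arm with a two-finger parallel gripper is mounted at the origin on the work surface. World frame = base frame: x ahead of the robot, y to its left, z up, the work surface at z = 0. Lengths are in m, angles in rad, forces in N, time in s.
With the tool pointing down it reaches from about 0.225 to 0.875 m from the base axis. Payload 3.4 kg.
Tool frame: the origin (TCP) lies between the finger pads; the fingertips stand 22 mm ahead of it and the grasp point (between the pads) lies 3 mm ahead of it; z points along the fingers, y is the line along which they close (so a half turn about z gives the same grasp; the last joint's range is limited). The gripper opens to 85 mm and grips with 20 to 120 N. Pads are 22 mm wide; open, the fingers measure 114 mm over their backs; the gripper's body (76 mm by 85 mm) begins 54 mm behind the grasp point. The pads swing forward as they close: fully open they stand 13 mm farther back than shut.
Start: joints at [1.072, 0.276, 1.505, -0, 1.361, -0.121], TCP at [0.212, 0.534, 0.253] pointing down, gripper open.
Joint ranges: [-2.89, 2.89], [-0.75, 2.08], [0.22, 2.7], [-1.18, 4.32], [0.11, 2.71], [-2.7, 2.7]. Speed limits (rad/s): [2.57, 2.57, 3.14, 3.14, 3.14, 3.14].

## Interface

Orientations are given as a unit quaternion [x, y, z, w].
In Python, from station import observe, read_camera, get_calibration, hand_in gives the robot as it stands.
- The arm moves only by the tool move_arm, never from a script. Its argument "rows" is a list of rows, each an object with "jaw": the opening, from 0 (shut) to 1 (fully open); "xyz": the shift along the tool's x, y, z in cm, a list of three; "twist": the turn about the tool's z in degrees. A call has 1 to 8 rows; each row shifts and turns the commanded pose from where the row before left it, along the tool's axes as they then stand; what a row does not reach is not made up. A row lasts 1/8 s, in which the tool goes at most 62.5 mm and 10.7 degrees, less where a joint would pass 70% of its speed; a pose out of reach is approached as far as the arm can. A call with a gripper value outside its range is refused whole. The fingers move at their own pace and stop on an object; "newtons" is the grip in N (left out, the last holds). Time passes only in rows, so rows that do not move let the fingers close. It gives the time, the measured TCP pose, the force, the opening and the grip force at its end, in the units of the state.
- observe(): the state, without advancing time (a new reading comes with each control period).
- read_camera(name): name is "side" or "top" or "wrist"; returns the picture (480x640x3 uint8, red, green, blue); there is no depth.
- get_calibration(name): a dict with "camera_matrix" (3x3 intrinsics, pixels), "world_to_cam" (4x4, takes a point from world to camera coordinates). Camera axes: x right, y down, z forward; pixel columns grow to the right and rows downward; lengths in m; the calibration is good to about 2 mm. A picture is of the moment at which its call begins: read the wrist's pose just before it. get_calibration takes no time and is no camera call; for the wrist camera it gives the pose at the moment of the call.
- hand_in(): hands the job in; it is judged then, once.
The state is a dict: "time_s": time; "qpos": joint angles; "dq": joint speeds; "effort": joint torques, N m; "tool_pos": TCP position; "orientation": TCP orientation; "ft_force": force on the tool from outside, world axes, zero at the start; "wrist_torque": the same for the moment, N m; "finger_gap": opening from 0.0 (shut) to 1.0 (fully open); "grip_force": force on a finger pad.
Only numpy, scipy, OpenCV 4.12 (cv2) and the standard library are available. Lean on these libraries where they do the work, as an engineer would, in place of code of your own. Each camera call takes 0.05 s, during which the arm holds its last target. There are 200 camera calls.

## Task

Swing the yellow arm of the hinge jig shut against its stop, so that its brass eye stands right over the fixed lower eye. Then take the red-headed pin from the rack, thread it down through the upper eye and on through the lower eye, and finish still holding it there for the tack weld: its tip out below the lower eye but clear of the bench, and its collar not resting on the upper eye (about 10 mm above it). Leave the other pins in the rack and everything else on the bench where it is.

Things in the scene. Friction and masses are not known exactly. Their poses are not given: they have to be found in the camera images.
- swing_arm (a joint): angle of the yellow swing arm about its upright pivot: 0 = shut against its stop (upper eye exactly over the lower eye), grows to 1.0 as it stands open, turning clockwise seen from above; stays where it is left (about 1.5 N at the handle moves it)
- jig: blue hinge jig, bolted to the bench. Origin at bench level under the axis of the lower eye, z up. The pivot post (28 dia, 135 high) stands 100 mm along the jig's +y, on a plate 110 x 90 x 10 under the post only; there is bare bench under the eyes. With the arm shut the arm runs from the post along the jig's -y; open, it swings to the jig's -x side
- lower_eye (a point): centre of the mouth (upper rim) of the fixed lower brass eye: a bushing 30 mm tall, upright bore 18 mm with a funnel mouth 30 mm wide and 8 mm deep at the top; mouth 70 mm above the bench, underside 40 mm above the bench. Axes as the jig
- upper_eye (a point): centre of the mouth (upper rim) of the brass eye on the swing arm, 125 mm above the bench; same bushing (30 tall, bore 18, funnel mouth 30), underside 95 mm above the bench; 100 mm from the pivot. Axes turn with the arm: its -y points from the pivot out along the arm
- swing_handle (a point): black upright handle peg at the arm's outer end, 16 mm dia, 160 mm from the pivot axis, its top 148 mm above the bench and the arm's top face 112 mm; this point is on its axis at 130 mm. Arm bar is 18 mm wide and 12 mm thick
- swing_pivot (a point): pivot axis of the swing arm, 125 mm above the bench
- pin_red: the pin to use: steel shank 14 mm dia and 110 mm long with a tapered tip (8 mm wide at the end, 10 mm long), round collar 26 dia x 5 above it, then a red square head 20 x 20 x 42 high (faces along the pin's x and y), 157 mm in all, 0.15 to 0.3 kg. Origin at the tip, z along the pin towards the head. Stands upright in the rack
- pin_collar (a point): on the red pin's axis at the underside of its collar, 110 mm above its tip
- pin_grip (a point): on the red pin's axis, in the middle of its head, 138 mm above its tip
- rack: wooden pin rack, 70 x 210 x 50 high, fixed; origin at centre of underside. Three upright holes of 19 mm, 40 mm deep, in a row along its y at -75, 0 and +75 mm; the pins stand in them in any order with their tips 10 mm above the bench
- pin_blue: the blue-headed pin in the rack (11 mm shank, 110 mm under the collar), not wanted; origin at its tip
- pin_black: the black-headed short pin in the rack (14 mm shank, 80 mm under the collar), not wanted; origin at its tip
- tape: yellow tape measure lying on the bench, 66 x 34 x 62 high; origin at centre of underside
- hammer: hammer lying on the bench, bystander
- wrench: wrench lying on the bench, bystander
- spray: green-labelled spray can, 64 dia x 190 high, bystander; origin at centre of underside
- weld_square: red triangular welding magnet lying flat, 100 x 100 x 16, bystander

How it is judged:
On the way, in this order (a step that is already met when the one before it is completed fails the run):
1. the swing arm is shut (within 0.05 rad) (value of joint swing_arm below 0.05 rad), for 0.1 s.
2. the red pin's tip has entered the upper eye (horizontal distance between pin_red and upper_eye below 0.008 m and height (world z) of pin_red between 0.005 and 0.115 m).
At the end, for the whole second after the job is handed in: Arm shut within 0.05 rad; red pin through both eyes: tip within 6 mm of the lower eye's axis and under 38 mm above the bench (2 mm out below the eye), collar within 8 mm of the upper eye's axis and over 127 mm up (2 mm clear), tilt under 0.12 rad, gripped with over 3 N, still (value of joint swing_arm below 0.05 rad and horizontal distance between pin_red and lower_eye below 0.006 m and horizontal distance between pin_collar and upper_eye below 0.008 m and angle between pin_red's own z axis and vertical below 0.12 rad and height (world z) of pin_red below 0.038 m and height (world z) of pin_collar above 0.127 m and linear speed of pin_red below 0.02 m/s and contact force between the fingers and pin_red above 3 N); the arm keeps its last pose, push and grip.
It fails at once if another pin was moved over 30 mm (distance of any of pin_blue, pin_black from where it was at the start of the episode above 0.03 m).
It fails at once if something else on the bench was moved over 40 mm (distance of any of tape, hammer, wrench, spray, weld_square from where it was at the start of the episode above 0.04 m).
It also fails if it takes over 58 s, if anything falls off the work surface, if the arm or the gripper's body presses on something with over 40 N, if the wrist force passes 120 N, or if a joint passes its speed limit or range.

## Working session

There is one attempt and no reset: what is moved stays moved. The work goes in short steps, Python scripts to look and compute and a tool call to move; the robot and the scene stay as the last step left them, time stands still between calls to the robot, and variables do not carry over. Pictures are saved under pics/ and viewed, at most 10 in all, crops included, and the job is handed in when it is done.

Besides the shell and the picture viewer there is one more tool, called as name(argument=value, ...), one argument or row to a line, values as JSON. move_arm: Moves the arm, as the interface text tells. Its arguments: {"type":"object","properties":{"rows":{"type":"array","items":{"type":"object","properties":{"jaw":{"type":"number"},"xyz":{"type":"array","items":{"type":"number"}},"twist":{"type":"number"}}}},"newtons":{"type":"number"}},"required":["rows"]}

```bash
mkdir -p pics; ls; cat > h.py <<'E'
import numpy as np, cv2
from station import observe, read_camera, get_calibration, hand_in
def cal(n):
    c=get_calibration(n); return np.array(c["camera_matrix"]),np.array(c["world_to_cam"])
def ray(n,uv,c=None):
    K,T=c or cal(n); d=np.linalg.inv(K)@[uv[0],uv[1],1]; R=T[:3,:3]; return -R.T@T[:3,3], R.T@d
def onz(n,uv,z,c=None):
    o,d=ray(n,uv,c); return o+d*(z-o[2])/d[2]
def proj(n,p,c=None):
    K,T=c or cal(n); q=K@(T[:3,:3]@np.array(p)+T[:3,3]); return q[:2]/q[2]
E
python3 - <<'E'
from h import *
for n in("top","side"):
    cv2.imwrite(f"pics/{n}0.png",read_camera(n)[:,:,::-1]); K,T=cal(n); print(n,K.round(1).tolist(),(-T[:3,:3].T@T[:3,3]).round(3),T[:3,:3].round(2).tolist())
s=observe(); print(s)
E
```

```text
pics
top [[550.3, 0.0, 316.2], [0.0, 550.3, 234.5], [0.0, 0.0, 1.0]] [ 0.351 -0.01   1.453] [[-0.0, -1.0, 0.0], [-0.99, 0.0, -0.16], [0.16, -0.0, -0.99]]
side [[543.6, 0.0, 314.4], [0.0, 543.6, 231.4], [0.0, 0.0, 1.0]] [ 0.441 -0.901  0.836] [[0.99, -0.16, 0.02], [-0.08, -0.62, -0.78], [0.13, 0.77, -0.62]]
{'time_s': 0.1, 'qpos': array([ 1.07201058e+00,  2.76548587e-01,  1.50598314e+00, -1.08108112e-06,
        1.36070810e+00, -1.21014088e-01]), 'dq': array([ 0.00079525, -0.00100688, -0.00241303, -0.00025879, -0.00130323,
        0.00152718]), 'effort': array([ 1.12037549e-03, -4.17699766e+01, -2.46402866e+01, -3.32540856e-05,
        5.82006003e-03, -3.45310170e-06]), 'tool_pos': array([0.21189751, 0.53407609, 0.25252591]), 'orientation': array([ 1.87764482e-01,  9.82213735e-01, -7.84515768e-04, -2.50660407e-04]), 'ft_force': array([-0.2339635 ,  0.15792508,  0.21622871]), 'wrist_torque': array([ 0.01003886,  0.05206774, -0.06516583]), 'grip_force': 0.0, 'finger_gap': 1.0013426541203272}
```

View pics/top0.png

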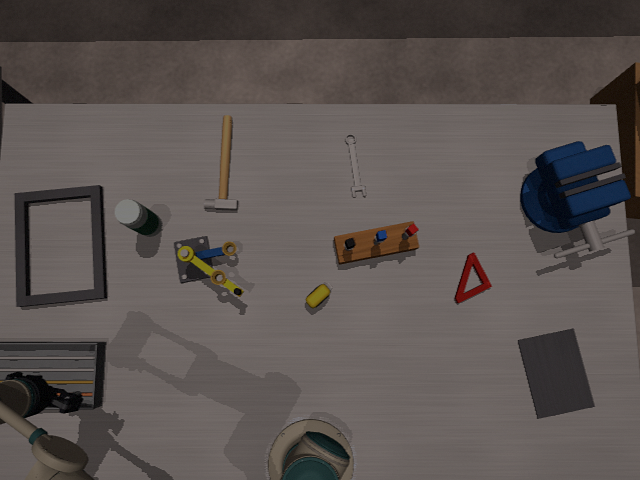

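View pics/side0.png

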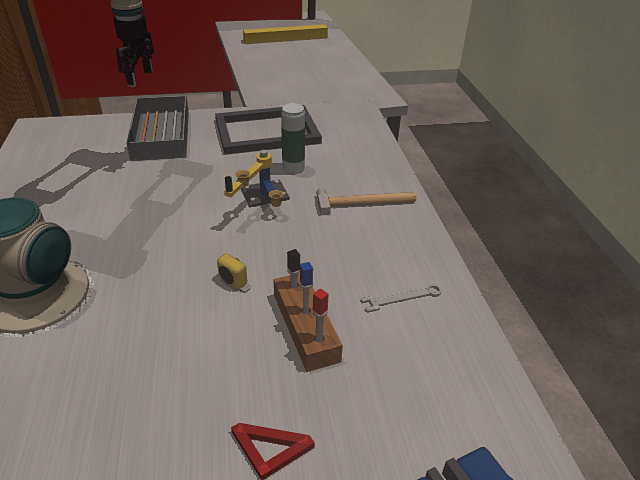

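Top view: pivot at about (185,254), lower eye (230,249), upper eye (218,278), handle (238,292), red pin head (411,229), with the blue and black heads at (381,236) and (350,244). The side view agrees, with the red head at (320,302). I'll measure these more finely next.

```bash
python3 - <<'E'
from h import *
t=cv2.imread("pics/top0.png"); s=cv2.imread("pics/side0.png")
a=cv2.resize(t[220:310,165:255],(540,540),interpolation=cv2.INTER_CUBIC)
b=cv2.resize(s[140:230,215:305],(540,540),interpolation=cv2.INTER_CUBIC)
a=cv2.resize(a,(400,400));b=cv2.resize(b,(400,400))
cv2.imwrite("pics/crop1.png",np.hstack([a,b]))
def masks(img):
    h=cv2.cvtColor(img,cv2.COLOR_BGR2HSV); H,S,V=cv2.split(h)
    return {"red":((H<6)|(H>174))&(S>170)&(V>60),"blue":(H>105)&(H<125)&(S>120)&(V>50),"yellow":(H>22)&(H<32)&(S>150)&(V>70),"brass":(H>12)&(H<=22)&(S>120)&(V>60)}
for n,i in(("top",t),("side",s)):
    for k,m in masks(i).items():
        N,l,st,c=cv2.connectedComponentsWithStats(m.astype(np.uint8))
        for j in range(1,N):
            if st[j,4]>12: print(n,k,st[j].tolist(),c[j].round(1).tolist())
E
```

```text
top red [408, 224, 10, 10, 63] [412.5, 228.6]
top red [456, 253, 35, 50, 648] [471.6, 279.5]
top blue [544, 142, 72, 37, 1608] [578.2, 158.7]
top blue [567, 180, 64, 35, 1191] [598.5, 197.1]
top blue [523, 183, 7, 11, 43] [525.4, 188.5]
top blue [527, 208, 16, 16, 117] [535.8, 214.8]
top blue [377, 230, 10, 9, 65] [381.7, 234.4]
top blue [196, 247, 27, 12, 191] [209.2, 252.8]
top yellow [178, 246, 37, 30, 323] [195.4, 260.2]
top yellow [223, 279, 17, 13, 93] [229.9, 285.1]
top yellow [306, 284, 24, 24, 298] [317.5, 295.5]
top brass [635, 63, 5, 21, 96] [637.0, 72.3]
top brass [219, 116, 13, 83, 579] [224.9, 160.4]
top brass [635, 123, 5, 74, 335] [637.0, 161.7]
top brass [334, 222, 85, 41, 1594] [374.0, 242.0]
top brass [222, 242, 14, 14, 109] [228.4, 248.0]
top brass [210, 270, 16, 15, 137] [217.6, 277.1]
top brass [46, 381, 47, 3, 138] [69.5, 382.0]
side red [33, 0, 269, 99, 15639] [144.2, 43.4]
side red [314, 289, 14, 10, 83] [320.5, 293.5]
side red [231, 423, 83, 54, 1412] [266.4, 445.2]
side blue [266, 183, 9, 9, 50] [269.6, 186.8]
side blue [300, 262, 13, 9, 74] [305.9, 266.0]

[... 915 characters left out ...]
 [19.0, 79.0]
side brass [38, 85, 4, 7, 13] [39.2, 88.0]
side brass [5, 89, 6, 8, 15] [7.5, 92.9]
side brass [13, 92, 13, 8, 26] [20.2, 96.0]
side brass [56, 93, 5, 7, 16] [58.1, 96.1]
side brass [68, 98, 30, 10, 64] [82.5, 99.9]
side brass [11, 101, 7, 6, 13] [14.0, 103.1]
side brass [7, 108, 10, 11, 22] [11.6, 112.0]
side brass [152, 111, 6, 30, 67] [154.6, 125.8]
side brass [5, 113, 5, 12, 15] [7.0, 118.4]
side brass [3, 129, 5, 6, 13] [4.4, 132.2]
side brass [235, 155, 37, 26, 280] [254.9, 168.2]
side brass [224, 180, 20, 17, 115] [234.5, 188.7]
side brass [269, 190, 14, 9, 79] [275.6, 193.6]
side brass [217, 254, 30, 35, 548] [233.9, 269.5]
side brass [310, 291, 5, 9, 14] [311.9, 295.4]
```

View pics/crop1.png

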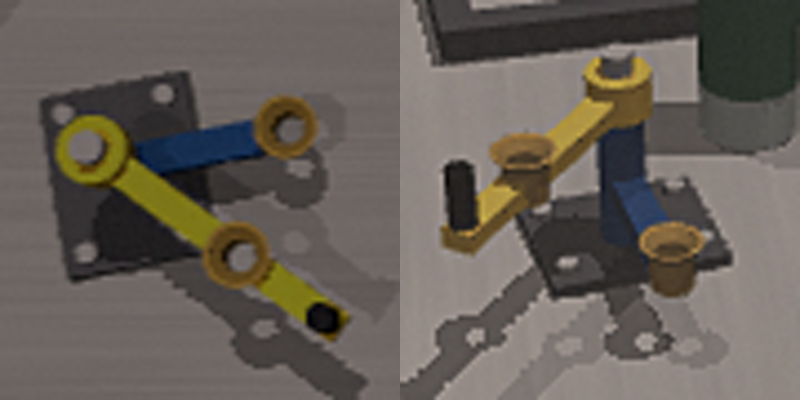

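The crop shows the lower rim near top (229.4,248.6), the upper rim near (218.3,277.4) and the handle top near (237.7,291.3). The pivot is near (185,253.5). The arm stands open towards the robot.

```bash
python3 - <<'E'
from h import *
f=lambda c:(165+(c[0]+.5)/4.444-.5,220+(c[1]+.5)/4.444-.5)
g=lambda c:(215+(c[0]-400+.5)/4.444-.5,140+(c[1]+.5)/4.444-.5)
for k,c,z,d in(("low",(286,127),.07,(671,243)),("up",(237,254),.125,(524,152)),("handle",(323,316),.148,(459,165)),("pivot",(88,148),.135,(618,60))):
    print(k,onz("top",f(c),z).round(4),onz("side",g(d),z).round(4))
t=cv2.imread("pics/top0.png"); s=cv2.imread("pics/side0.png")
print("red",onz("top",(412.5,228.6),.167),onz("side",(320.5,293.5),.167))
print("blue",onz("top",(381.7,234.4),.167),onz("side",(305.9,266),.167))
h=cv2.cvtColor(t,cv2.COLOR_BGR2HSV);H,S,V=cv2.split(h);m=((H>3)&(H<=22)&(S>100)&(V>50)).astype(np.uint8);m[:, :320]=0;m[:,430:]=0;m[:210]=0;m[270:]=0
r=cv2.minAreaRect(np.argwhere(cv2.morphologyEx(m,cv2.MORPH_CLOSE,np.ones((7,7))))[:,::-1].astype(np.float32));print(r)
q=np.array([onz("top",p,.05) for p in cv2.boxPoints(r)]);print(q.round(3))
print("tape",onz("top",(317.5,295.5),.06),"spray",onz("top",(128,212),.19))
E
```

```text
low [0.5343 0.2048 0.07  ] [0.5327 0.2016 0.07  ]
up [0.4576 0.2212 0.125 ] [0.456  0.2184 0.125 ]
handle [0.4227 0.1707 0.148 ] [0.4215 0.1738 0.148 ]
pivot [0.5143 0.3018 0.135 ] [0.5134 0.2922 0.135 ]
red [ 0.56801375 -0.24426896  0.167     ] [ 0.56778607 -0.24655992  0.167     ]
blue [ 0.55413516 -0.17088208  0.167     ] [ 0.55291153 -0.17346783  0.167     ]
((375.8155517578125, 241.54437255859375), (27.21711540222168, 81.90973663330078), 79.07719421386719)
[[ 0.569 -0.06   0.05 ]
 [ 0.609 -0.269  0.05 ]
 [ 0.539 -0.28   0.05 ]
 [ 0.499 -0.073  0.05 ]]
tape [ 0.41529488 -0.01933681  0.06      ] spray [0.60389248 0.42384176 0.19      ]
```

```bash
cat >> h.py <<'E'
from scipy.spatial.transform import Rotation as Ro
def shift(a,b,yawy):   # world shift a->b in cm, tool y at world yaw (deg), tool down
    y=np.array([np.cos(np.radians(yawy)),np.sin(np.radians(yawy)),0]); z=np.array([0,0,-1]); x=np.cross(y,z)
    d=(np.array(b)-np.array(a))*100; return np.array([d@x,d@y,d@z]).round(2)
def yaw(s): 
    y=Ro.from_quat(s["orientation"]).as_matrix()[:,1]; return np.degrees(np.arctan2(y[1],y[0]))
E
python3 - <<'E'
from h import *
s=observe(); y0=yaw(s); print(y0); y=y0+10
P=np.array([.516,.3005]); H=lambda d:P+.16*np.array([np.cos(np.radians(d)),np.sin(np.radians(d))])
a=np.radians(y); n=np.array([np.sin(a),-np.cos(a)])
p=s["tool_pos"]
w=[(*(H(-126.2)-.055*n),.20),(*(H(-126.2)-.055*n),.141)]+[(*(H(d)-.019*n),.141) for d in(-126.2,-118,-110,-102,-95,-88,-84,-80,-78)]
for q in w: print(np.round(q,3),shift(p,q,y)); p=q
E
```

```text
68.35530072348126
[0.368 0.182 0.2  ] [-22.35 -31.29   5.25]
[0.368 0.182 0.141] [0.  0.  5.9]
[0.403 0.175 0.141] [-3.6  0.   0. ]
[0.422 0.163 0.141] [-2.14 -0.8   0.  ]
[0.443 0.154 0.141] [-2.18 -0.48  0.  ]
[0.464 0.148 0.141] [-2.23 -0.17  0.  ]
[0.483 0.145 0.141] [-1.95  0.11  0.  ]
[0.503 0.144 0.141] [-1.92  0.34  0.  ]
[0.514 0.145 0.141] [-1.08  0.3   0.  ]
[0.525 0.147 0.141] [-1.05  0.38  0.  ]
[0.531 0.148 0.141] [-0.52  0.22  0.  ]
```

move_arm(
  rows=[
    {"jaw":0,"twist":-10},
    {"jaw":0},
    {"jaw":0},
  ],
  newtons=30,
)

```text
invalid input at $.rows[0]: expected keys jaw, xyz, twist
```

move_arm(
  rows=[
    {"xyz":[-2.8,-3.9,0.65]},
    {"xyz":[-2.8,-3.9,0.65]},
    {"xyz":[-2.8,-3.9,0.65]},
    {"xyz":[-2.8,-3.9,0.65]},
    {"xyz":[-2.8,-3.9,0.65]},
    {"xyz":[-2.8,-3.9,0.65]},
    {"xyz":[-2.8,-3.9,0.65]},
    {"xyz":[-2.8,-3.9,0.65]},
  ],
)

```text
invalid input at $.rows[0]: expected keys jaw, xyz, twist
```

move_arm(
  rows=[
    {},
    {},
  ],
)

```text
invalid input at $.rows[0]: expected keys jaw, xyz, twist
```

```bash
python3 - <<'E'
from h import *
s=observe(); print(s["time_s"],s["tool_pos"],yaw(s),s["finger_gap"]); print(shift(s["tool_pos"],(.368,.182,.141),yaw(s)))
E
```

```text
0.1 [0.21189751 0.53407609 0.25252591] 68.35530072348126 1.0013426541203272
[-27.5  -26.97  11.15]
```

All three keys are needed in every row.

move_arm(
  rows=[
    {"jaw":0,"xyz":[0,0,0],"twist":-10},
    {"jaw":0,"xyz":[0,0,0],"twist":0},
  ],
  newtons=30,
)

```text
time_s: 0.35
tool_pos: [0.212, 0.5342, 0.2529]
orientation: [0.102, 0.995, -0.0, -0.0]
ft_force: [0.1, -0.6, 0.1]
finger_gap: 0.603
grip_force: 0.0
```

move_arm(
  rows=[
    {"jaw":0,"twist":0,"xyz":[-2.8,-3.9,0.65]},
    {"jaw":0,"twist":0,"xyz":[-2.8,-3.9,0.65]},
    {"jaw":0,"twist":0,"xyz":[-2.8,-3.9,0.65]},
    {"jaw":0,"twist":0,"xyz":[-2.8,-3.9,0.65]},
    {"jaw":0,"twist":0,"xyz":[-2.8,-3.9,0.65]},
    {"jaw":0,"twist":0,"xyz":[-2.8,-3.9,0.65]},
    {"jaw":0,"twist":0,"xyz":[-2.8,-3.9,0.65]},
    {"jaw":0,"twist":0,"xyz":[-2.8,-3.9,0.65]},
  ],
)

```text
time_s: 1.35
tool_pos: [0.369, 0.1823, 0.2012]
orientation: [0.103, 0.995, 0.0, 0.0]
ft_force: [0.5, 0.3, 0.7]
finger_gap: 0.005
grip_force: 0.0
```

move_arm(
  rows=[
    {"jaw":0,"twist":0,"xyz":[0,0,0]},
    {"jaw":0,"twist":0,"xyz":[0,0,0]},
  ],
)

```text
time_s: 1.6
tool_pos: [0.3684, 0.1839, 0.2013]
orientation: [0.103, 0.995, 0.0, -0.0]
ft_force: [0.1, 0.8, -0.1]
finger_gap: -0.001
grip_force: 0.0
```

```bash
python3 - <<'E'
from h import *
s=observe(); print(s["time_s"],s["tool_pos"],yaw(s),s["finger_gap"]); print(shift(s["tool_pos"],(.368,.182,.141),yaw(s)))
E
```

```text
1.6 [0.3683784  0.18391387 0.20133972] 78.20579090040385 -0.000838052634792325
[-0.   -0.2   6.03]
```

move_arm(
  rows=[
    {"jaw":0,"twist":0,"xyz":[0,-0.1,3]},
    {"jaw":0,"twist":0,"xyz":[0,-0.1,3]},
    {"jaw":0,"twist":0,"xyz":[-1.8,0,0]},
    {"jaw":0,"twist":0,"xyz":[-1.8,0,0]},
    {"jaw":0,"twist":0,"xyz":[-1.1,-0.4,0]},
    {"jaw":0,"twist":0,"xyz":[-1.1,-0.4,0]},
  ],
)

```text
time_s: 2.35
tool_pos: [0.4247, 0.1621, 0.1421]
orientation: [0.102, 0.995, 0.001, 0.001]
ft_force: [-1.0, 0.2, 0.3]
finger_gap: -0.005
grip_force: 0.6
```

move_arm(
  rows=[
    {"jaw":0,"twist":0,"xyz":[-1.1,-0.25,0]},
    {"jaw":0,"twist":0,"xyz":[-1.1,-0.25,0]},
    {"jaw":0,"twist":0,"xyz":[-1.1,-0.1,0]},
    {"jaw":0,"twist":0,"xyz":[-1.1,-0.05,0]},
    {"jaw":0,"twist":0,"xyz":[-1.0,0.05,0]},
    {"jaw":0,"twist":0,"xyz":[-1.0,0.05,0]},
  ],
)

```text
time_s: 3.1
tool_pos: [0.4854, 0.1437, 0.1411]
orientation: [0.101, 0.995, -0.0, -0.0]
ft_force: [-1.4, -0.4, -0.9]
finger_gap: -0.001
grip_force: 0.7
```

```bash
python3 - <<'E'
from h import *
s=observe(); print(s["tool_pos"],s["ft_force"])
cv2.imwrite("pics/a.png",np.hstack([cv2.resize(read_camera(n)[y:y+110,x:x+110,::-1],(400,400)) for n,x,y in(("top",155,210),("side",215,130))]))
E
```

```text
[0.48539437 0.14373777 0.14110149] [-1.37869266 -0.40926893 -0.88404897]
```

View pics/a.png

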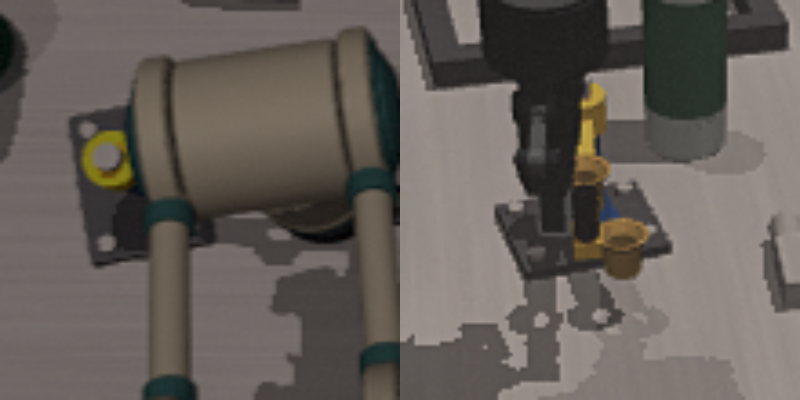

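The side view shows the fingers against the handle, near (575,215) in the crop, and the arm most of the way shut. The push is working, so I'll continue more slowly.

move_arm(
  rows=[
    {"jaw":0,"twist":0,"xyz":[-0.9,0.15,0]},
    {"jaw":0,"twist":0,"xyz":[-0.9,0.15,0]},
    {"jaw":0,"twist":0,"xyz":[-0.6,0.15,0]},
    {"jaw":0,"twist":0,"xyz":[-0.5,0.15,0]},
    {"jaw":0,"twist":0,"xyz":[-0.4,0.15,0]},
  ],
)

```text
time_s: 3.82
tool_pos: [0.519, 0.1445, 0.1413]
orientation: [0.101, 0.995, -0.0, 0.0]
ft_force: [-1.7, -0.5, 0.1]
finger_gap: -0.002
grip_force: 0.6
```

move_arm(
  rows=[
    {"jaw":0,"twist":0,"xyz":[-0.3,0.1,0]},
    {"jaw":0,"twist":0,"xyz":[-0.2,0.1,0]},
  ],
)

```text
time_s: 4.08
tool_pos: [0.5242, 0.1455, 0.1413]
orientation: [0.101, 0.995, 0.0, 0.0]
ft_force: [-1.1, -0.4, 0.1]
finger_gap: -0.002
grip_force: 0.5
```

move_arm(
  rows=[
    {"jaw":0,"twist":0,"xyz":[-0.2,0.05,0]},
    {"jaw":0,"twist":0,"xyz":[-0.1,0,0]},
  ],
)

```text
time_s: 4.32
tool_pos: [0.5263, 0.1458, 0.1413]
orientation: [0.102, 0.995, 0.0, -0.001]
ft_force: [-4.1, 0.7, 2.5]
finger_gap: -0.002
grip_force: 2.2
```

move_arm(
  rows=[
    {"jaw":0,"twist":0,"xyz":[-0.15,0,0]},
    {"jaw":0,"twist":0,"xyz":[0,0,0]},
  ],
)

```text
time_s: 4.58
tool_pos: [0.5264, 0.1458, 0.1413]
orientation: [0.102, 0.995, 0.0, -0.002]
ft_force: [-6.1, 2.0, 3.2]
finger_gap: 0.001
grip_force: 3.3
```

The force rises with no further motion, so the arm is on its stop. Backing off, lifting and heading for the red pin.

move_arm(
  rows=[
    {"jaw":0,"twist":0,"xyz":[1,0,0]},
    {"jaw":0,"twist":0,"xyz":[1,0,0]},
    {"jaw":0,"twist":0,"xyz":[0,0,-5]},
    {"jaw":0,"twist":0,"xyz":[0,0,-5]},
    {"jaw":0,"twist":0,"xyz":[0,0,-5]},
    {"jaw":1,"twist":10,"xyz":[0,-5,-1]},
    {"jaw":1,"twist":10,"xyz":[0,-5,0]},
    {"jaw":1,"twist":10,"xyz":[0,-5,0]},
  ],
)

```text
time_s: 5.58
tool_pos: [0.454, 0.0097, 0.3016]
orientation: [0.358, 0.934, -0.0, 0.001]
ft_force: [-0.2, -0.8, 0.3]
finger_gap: 0.642
grip_force: 0.0
```

```bash
python3 - <<'E'
from h import *
s=observe(); print(s["time_s"],s["tool_pos"],yaw(s),s["finger_gap"]); print(shift(s["tool_pos"],(.55,-.2,.3),yaw(s)))
E
```

```text
5.575 [0.4539745  0.00970209 0.30161857] 48.05176703262408 0.6420314291443199
[-21.16  -9.18   0.16]
```

move_arm(
  rows=[
    {"jaw":1,"twist":0,"xyz":[-4.2,-1.8,0]},
    {"jaw":1,"twist":0,"xyz":[-4.2,-1.8,0]},
    {"jaw":1,"twist":0,"xyz":[-4.2,-1.8,0]},
    {"jaw":1,"twist":0,"xyz":[-4.2,-1.8,0]},
    {"jaw":1,"twist":9.25,"xyz":[-4.2,-1.8,0]},
    {"jaw":1,"twist":9.25,"xyz":[0,0,0]},
    {"jaw":1,"twist":9.25,"xyz":[0,0,0]},
    {"jaw":1,"twist":9.25,"xyz":[0,0,0]},
  ],
)

```text
time_s: 6.58
tool_pos: [0.5513, -0.1959, 0.3012]
orientation: [0.636, 0.772, 0.0, 0.0]
ft_force: [0.6, -0.8, 0.2]
finger_gap: 0.998
grip_force: 0.0
```

move_arm(
  rows=[
    {"jaw":1,"twist":0,"xyz":[0,0,0]},
    {"jaw":1,"twist":0,"xyz":[0,0,0]},
  ],
)

```text
time_s: 6.82
tool_pos: [0.5512, -0.1956, 0.3014]
orientation: [0.633, 0.774, 0.0, 0.0]
ft_force: [-0.1, 0.5, 0.8]
finger_gap: 1.001
grip_force: 0.0
```

```bash
python3 - <<'E'
from h import *
s=observe(); print(s["time_s"],s["tool_pos"],yaw(s),s["finger_gap"])
c=cal("wrist"); w=read_camera("wrist")[:,:,::-1].copy(); cv2.imwrite("pics/w.png",w); np.savez("w.npz",K=c[0],T=c[1])
print(proj("wrist",(.568,-.2455,.167),c),"cam",(-c[1][:3,:3].T@c[1][:3,3]).round(3))
t=read_camera("top")[:,:,::-1].copy();cv2.imwrite("pics/top1.png",t)
# jig eyes now
h=cv2.cvtColor(t,cv2.COLOR_BGR2HSV);H,S,V=cv2.split(h);m=((H>12)&(H<=22)&(S>120)&(V>60)).astype(np.uint8)
N,l,st,cc=cv2.connectedComponentsWithStats(m)
for j in range(1,N):
    if st[j,4]>12 and 170<cc[j][0]<260 and 230<cc[j][1]<310: print(st[j],cc[j],onz("top",cc[j],.125))
E
```

```text
6.825 [ 0.55124062 -0.19560105  0.30136855] 11.488943206362219 1.0007131639389815
[330.88094476 308.1788448 ] cam [ 0.535 -0.12   0.422]
[219 238  16  18 168] [226.00595238 246.18452381] [0.53199318 0.20358716 0.125     ]
```

View pics/w.png

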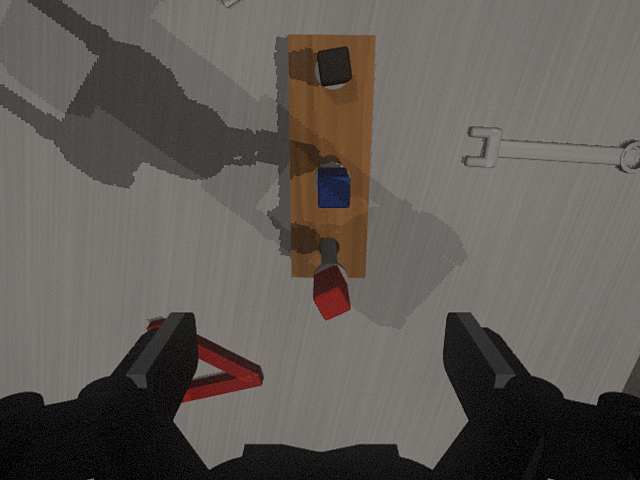

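The wrist view has the red head's top face near (333,305), yawed about 20–30° from the gripper. Its side face is above it and the rack row runs vertically. I'll zoom on the head for its yaw.

```bash
python3 - <<'E'
from h import *
w=cv2.imread("pics/w.png"); cv2.imwrite("pics/w2.png",cv2.resize(w[255:330,295:370],(600,600),interpolation=cv2.INTER_NEAREST))
E
```

```text
(no output)
```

View pics/w2.png

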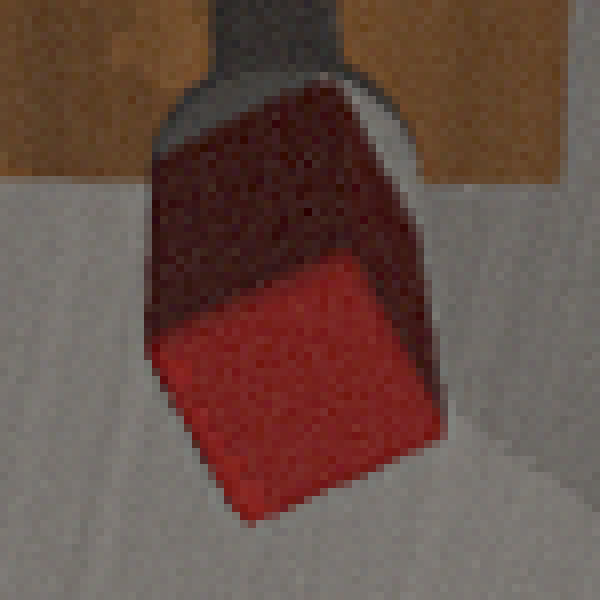

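The top face corners in the zoom are (150,345), (345,252), (445,435) and (250,525). The collar is at about (285,120).

```bash
python3 - <<'E'
from h import *
d=np.load("w.npz"); c=(d["K"],d["T"])
C=[onz("wrist",(295+a/8-.5,255+b/8-.5),.167,c) for a,b in((150,345),(345,252),(445,435),(250,525))]
for i in range(4):
    e=C[(i+1)%4]-C[i]; print(np.linalg.norm(e[:2]).round(4),np.degrees(np.arctan2(e[1],e[0])).round(1))
m=np.mean(C,0); print("centre",m)
# hole entry in rack: shank at rack top
print("black",onz("wrist",(334,65),.137,c),"collar?",onz("wrist",(295+285/8,255+130/8),.125,c))
s=observe(); y=yaw(s); print(y)
E
```

```text
0.018 39.0
0.0186 -51.3
0.0182 -141.2
0.0185 128.1
centre [ 0.56778283 -0.24188775  0.167     ]
black [ 0.53906131 -0.09558015  0.137     ] collar? [ 0.56688831 -0.23612625  0.125     ]
11.43801061960862
```

```bash
python3 - <<'E'
from h import *
s=observe(); print(shift(s["tool_pos"],(.568,-.243,.15),39))
E
```

```text
[-4.74 -1.68 15.14]
```

move_arm(
  rows=[
    {"jaw":1,"twist":-9.2,"xyz":[0,0,0]},
    {"jaw":1,"twist":-9.2,"xyz":[0,0,0]},
    {"jaw":1,"twist":-9.2,"xyz":[0,0,0]},
    {"jaw":1,"twist":0,"xyz":[0,0,0]},
  ],
)

```text
time_s: 7.42
tool_pos: [0.5513, -0.1957, 0.3013]
orientation: [0.431, 0.902, 0.0, 0.0]
ft_force: [-0.6, 0.3, -0.1]
finger_gap: 1.0
grip_force: 0.0
```

move_arm(
  rows=[
    {"jaw":1,"twist":0,"xyz":[-2.4,-0.85,0]},
    {"jaw":1,"twist":0,"xyz":[-2.35,-0.85,0]},
    {"jaw":1,"twist":0,"xyz":[0,0,3]},
    {"jaw":1,"twist":0,"xyz":[0,0,3]},
    {"jaw":1,"twist":0,"xyz":[0,0,0]},
    {"jaw":1,"twist":0,"xyz":[0,0,0]},
  ],
)

```text
time_s: 8.18
tool_pos: [0.5687, -0.2444, 0.2423]
orientation: [0.431, 0.902, -0.0, 0.001]
ft_force: [-0.6, 0.3, -0.1]
finger_gap: 1.005
grip_force: 0.0
```

```bash
python3 - <<'E'
from h import *
s=observe(); print(s["tool_pos"],yaw(s)); c=cal("wrist"); w=read_camera("wrist")[:,:,::-1]
h=cv2.cvtColor(w,cv2.COLOR_BGR2HSV);H,S,V=cv2.split(h)
m=(((H<6)|(H>174))&(S>140)&(V>90)).astype(np.uint8)
N,l,st,cc=cv2.connectedComponentsWithStats(m)
for j in range(1,N):
    if st[j,4]>60:
        q=onz("wrist",cc[j],.167,c); print(st[j],cc[j],q.round(4),shift(s["tool_pos"],(*q[:2],.15),yaw(s)))
        r=cv2.minAreaRect(np.argwhere(l==j)[:,::-1].astype(np.float32)); print(r)
E
```

```text
[ 0.56872595 -0.2443716   0.24225232] 38.89678510039975
[  52  201  112  126 5322] [ 95.77301766 272.82018038] [ 0.4836 -0.3166  0.167 ] [ -0.28 -11.15   9.23]
((85.71947479248047, 281.9706726074219), (160.7044677734375, 81.39141082763672), 50.9644889831543)
[ 303  244   39   37 1373] [321.63146395 262.38820102] [ 0.5674 -0.2419  0.167 ] [0.28 0.05 9.23]
((322.0, 262.0), (36.0, 38.0), 90.0)
```

move_arm(
  rows=[
    {"jaw":1,"twist":0,"xyz":[0.25,0.05,3]},
    {"jaw":1,"twist":0,"xyz":[0,0,3]},
    {"jaw":1,"twist":0,"xyz":[0,0,2]},
    {"jaw":1,"twist":0,"xyz":[0,0,1.2]},
    {"jaw":0.1,"twist":0,"xyz":[0,0,0]},
    {"jaw":0.1,"twist":0,"xyz":[0,0,0]},
    {"jaw":0.1,"twist":0,"xyz":[0,0,0]},
    {"jaw":0.1,"twist":0,"xyz":[0,0,0]},
  ],
  newtons=60,
)

```text
time_s: 9.22
tool_pos: [0.5672, -0.2413, 0.1503]
orientation: [0.431, 0.902, -0.0, 0.001]
ft_force: [-0.4, 0.1, 2.8]
finger_gap: 0.227
grip_force: 58.4
```

move_arm(
  rows=[
    {"jaw":0.1,"twist":0,"xyz":[0,0,0]},
    {"jaw":0.1,"twist":0,"xyz":[0,0,0]},
    {"jaw":0.1,"twist":0,"xyz":[0,0,0]},
    {"jaw":0.1,"twist":0,"xyz":[0,0,0]},
  ],
)

```text
time_s: 9.72
tool_pos: [0.5671, -0.2414, 0.1502]
orientation: [0.431, 0.902, -0.0, 0.001]
ft_force: [-0.4, -0.6, 4.7]
finger_gap: 0.226
grip_force: 58.6
```

move_arm(
  rows=[
    {"jaw":0.1,"twist":0,"xyz":[0,0,-1]},
    {"jaw":0.1,"twist":0,"xyz":[0,0,-2]},
    {"jaw":0.1,"twist":0,"xyz":[0,0,-3]},
    {"jaw":0.1,"twist":0,"xyz":[0,0,-4]},
    {"jaw":0.1,"twist":0,"xyz":[0,0,-4]},
    {"jaw":0.1,"twist":0,"xyz":[0,0,-3]},
    {"jaw":0.1,"twist":0,"xyz":[0,0,-1]},
    {"jaw":0.1,"twist":0,"xyz":[0,0,0]},
  ],
)

```text
time_s: 10.72
tool_pos: [0.5666, -0.241, 0.329]
orientation: [0.431, 0.902, 0.0, -0.0]
ft_force: [-0.4, -0.1, -1.7]
finger_gap: 0.228
grip_force: 58.6
```

```bash
python3 - <<'E'
from h import *
s=observe(); print(s["time_s"],s["tool_pos"],yaw(s),s["ft_force"])
g=s["tool_pos"]; i=read_camera("side")[:,:,::-1]; u=proj("side",g).astype(int); tip=proj("side",g-[0,0,.14]); print(u,tip)
b=np.hstack([cv2.resize(i[u[1]-30:u[1]+90,u[0]-60:u[0]+60],(400,400)),cv2.resize(cv2.imread("pics/top1.png")[220:280,190:250],(400,400),interpolation=cv2.INTER_CUBIC)]); cv2.imwrite("pics/b.png",b); cv2.imwrite("pics/side2.png",i)
E
```

```text
10.725 [ 0.56661876 -0.24097704  0.32895577] 38.955792232239524 [-0.42320952 -0.13965963 -1.71488965]
[321 216] [319.63182488 282.13011166]
```

View pics/b.png

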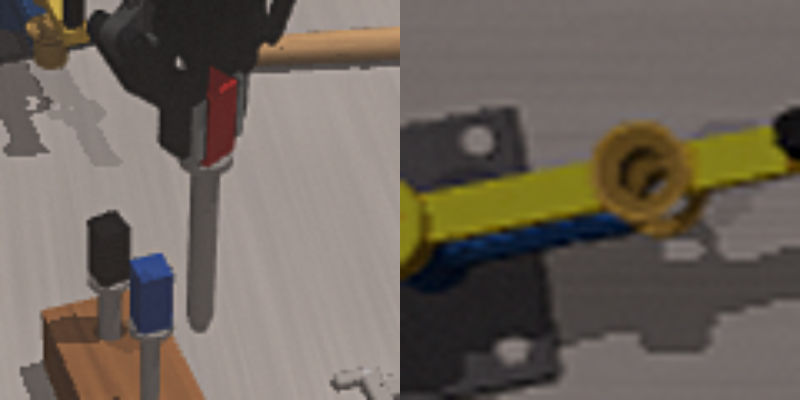

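The pin hangs nearly upright in the grip, with the side-view tip at crop (200,328). The top crop shows the shut arm: upper rim centre at (641,172) in the crop, lower rim just showing below it. I'll carry the pin over the eye.

```bash
python3 - <<'E'
from h import *
e=onz("top",(225.7,245.4),.125); print(e)
l=onz("top",(190+664.5/6.667-60-.5,220+193/6.667-.5),.07); print("lower",l)
s=observe(); print(shift(s["tool_pos"],(.533,.203,.33),yaw(s)))
E
```

```text
[0.53392085 0.20437791 0.125     ]
lower [0.53368833 0.20427504 0.07      ]
[36.6  25.32 -0.21]
```

move_arm(
  rows=[
    {"jaw":0.1,"twist":0,"xyz":[2.5,1.7,0]},
    {"jaw":0.1,"twist":0,"xyz":[5,3.45,0]},
    {"jaw":0.1,"twist":0,"xyz":[5,3.45,0]},
    {"jaw":0.1,"twist":0,"xyz":[5,3.45,0]},
    {"jaw":0.1,"twist":0,"xyz":[5,3.45,0]},
    {"jaw":0.1,"twist":0,"xyz":[5,3.45,0]},
    {"jaw":0.1,"twist":0,"xyz":[4.1,2.85,0]},
  ],
)

```text
time_s: 11.65
tool_pos: [0.5363, 0.1439, 0.3273]
orientation: [0.43, 0.903, -0.001, -0.002]
ft_force: [-0.7, 0.1, -1.1]
finger_gap: 0.225
grip_force: 58.7
```

move_arm(
  rows=[
    {"jaw":0.1,"twist":0,"xyz":[3,2.1,0]},
    {"jaw":0.1,"twist":0,"xyz":[2,1.4,1]},
    {"jaw":0.1,"twist":0,"xyz":[0,0,2]},
    {"jaw":0.1,"twist":0,"xyz":[0,0,1]},
    {"jaw":0.1,"twist":0,"xyz":[0,0,0]},
    {"jaw":0.1,"twist":0,"xyz":[0,0,0]},
    {"jaw":0.1,"twist":0,"xyz":[0,0,0]},
  ],
)

```text
time_s: 12.52
tool_pos: [0.5338, 0.2023, 0.2901]
orientation: [0.431, 0.902, 0.001, 0.001]
ft_force: [-0.5, 0.2, -1.3]
finger_gap: 0.226
grip_force: 58.8
```

```bash
python3 - <<'E'
from h import *
s=observe(); g=s["tool_pos"]; print(s["time_s"],g,yaw(s),s["ft_force"])
c=cal("wrist"); np.savez("w.npz",K=c[0],T=c[1]); i=read_camera("side")[:,:,::-1]; w=read_camera("wrist")[:,:,::-1]
cv2.imwrite("pics/side3.png",i); cv2.imwrite("pics/w3.png",w)
us=proj("side",(*g[:2],.145)).astype(int); uw=proj("wrist",(*g[:2],.145),c).astype(int); print(us,uw)
f=lambda m,u,k:cv2.resize(m[u[1]-k:u[1]+k,u[0]-k:u[0]+k],(400,400),interpolation=cv2.INTER_CUBIC)
cv2.imwrite("pics/c.png",np.hstack([f(i,us,40),f(w,uw,80)]))
E
```

```text
12.525 [0.53383162 0.20234546 0.29008269] 38.914714736715126 [-0.54673935  0.16074968 -1.2878067 ]
[275 168] [320 228]
```

View pics/c.png

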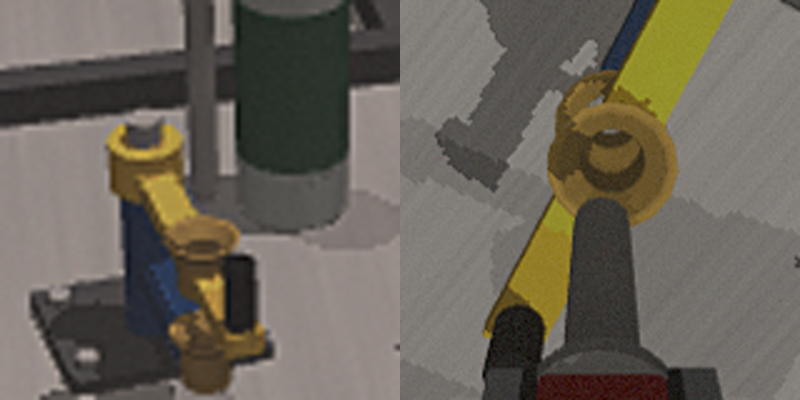

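In the crop, the side view has the tip at (201,199) and the upper rim centre at (206,238). The wrist half has the tip end at about (602,203) and the upper rim centre at (613,163).

```bash
cat >> h.py <<'E'
def tri(r1,r2):
    (a,d),(b,e)=r1,r2; A=np.stack([d,-e],1); k=np.linalg.lstsq(A,b-a,rcond=None)[0]; p,q=a+k[0]*d,b+k[1]*e; return (p+q)/2,np.linalg.norm(p-q)
E
python3 - <<'E'
from h import *
d=np.load("w.npz"); c=(d["K"],d["T"])
S=lambda a,b:(235+(a+.5)/5-.5,128+(b+.5)/5-.5); W=lambda a,b:(240+(a-400+.5)/2.5-.5,148+(b+.5)/2.5-.5)
ts,tw=S(201,198),W(603,203); es,ew=S(206,238),W(613,163)
print("tip tri",tri(ray("side",ts),ray("wrist",tw,c))); 
for z in(.145,.15,.155): print("tip side",onz("side",ts,z).round(4),"wrist",onz("wrist",tw,z,c).round(4))
print("eye side",onz("side",es,.125).round(4),"wrist",onz("wrist",ew,.125,c).round(4), tri(ray("side",es),ray("wrist",ew,c)))
g=observe()["tool_pos"]; print(g)
# shank centreline in wrist vs vertical through TCP
for z in(.25,.2,.15): print(z,((proj("wrist",(*g[:2],z),c)-[240,148])*2.5+[400,0]).round(1), ((proj("side",(*g[:2],z))-[235,128])*5).round(1))
E
```

```text
tip tri (array([0.53344367, 0.20290649, 0.14730731]), np.float64(0.0010575974808399008))
tip side [0.5332 0.2064 0.145 ] wrist [0.5344 0.2024 0.145 ]
tip side [0.5326 0.1984 0.15  ] wrist [0.5335 0.2035 0.15  ]
tip side [0.5319 0.1904 0.155 ] wrist [0.5325 0.2046 0.155 ]
eye side [0.5347 0.2023 0.125 ] wrist [0.533  0.2086 0.125 ] (array([0.5344295 , 0.2078825 , 0.12124153]), np.float64(0.001504888715561789))
[0.53368848 0.20245526 0.28995709]
0.25 [601.2 376.8] [194.9   1.8]
0.2 [600.7 273.1] [197.8  98.9]
0.15 [600.3 205.8] [200.5 191.4]
```

```bash
python3 - <<'E'
from h import *
from scipy.optimize import least_squares
d=np.load("w.npz"); c=(d["K"],d["T"]); w=cv2.imread("pics/w3.png")
h=cv2.cvtColor(w,cv2.COLOR_BGR2HSV);H,S,V=cv2.split(h)
# radial search on world plane z=.125 around guess for the outer edge of brass (hue 12-22, sat high)
g0=np.array([.5335,.206]); pts=[]
br=((H>12)&(H<=23)&(S>110)).astype(np.uint8)
for a in np.radians(np.arange(0,360,6)):
    prev=None
    for r in np.arange(.008,.026,.0003):
        q=(*(g0+r*np.array([np.cos(a),np.sin(a)])),.125); u=proj("wrist",q,c); x,y=np.round(u).astype(int)
        if br[y,x]: prev=(r,q,u)
    if prev: pts.append((np.degrees(a),prev[0],*prev[1][:2]))
P=np.array(pts); print([(int(p[0]),round(p[1]*1000,1)) for p in P])
f=lambda v:np.hypot(P[:,2]-v[0],P[:,3]-v[1])-v[2]
r=least_squares(f,[*g0,.017],loss="soft_l1",f_scale=.0005); print(r.x, np.abs(f(r.x)).round(4))
E
```

```text
[(0, np.float64(17.6)), (6, np.float64(17.9)), (12, np.float64(18.2)), (18, np.float64(18.2)), (24, np.float64(18.2)), (29, np.float64(18.5)), (36, np.float64(19.1)), (42, np.float64(18.8)), (48, np.float64(19.1)), (54, np.float64(18.8)), (59, np.float64(19.4)), (66, np.float64(19.4)), (72, np.float64(19.1)), (78, np.float64(19.7)), (84, np.float64(19.4)), (90, np.float64(20.0)), (96, np.float64(20.3)), (102, np.float64(22.4)), (108, np.float64(20.6)), (114, np.float64(22.1)), (119, np.float64(23.3)), (126, np.float64(25.7)), (132, np.float64(25.7)), (138, np.float64(25.7)), (144, np.float64(25.7)), (150, np.float64(25.7)), (156, np.float64(24.8)), (162, np.float64(23.0)), (168, np.float64(22.1)), (174, np.float64(19.7)), (180, np.float64(18.8)), (186, np.float64(17.6)), (192, np.float64(17.3)), (198, np.float64(17.3)), (204, np.float64(17.3)), (210, np.float64(17.0)), (216, np.float64(17.0)), (222, np.float64(17.0)), (228, np.float64(16.4)), (234, np.float64(17.0)), (239, np.float64(16.7)), (246, np.float64(18.5)), (252, np.float64(22.1)), (258, np.float64(25.7)), (264, np.float64(16.4)), (270, np.float64(16.1)), (276, np.float64(9.5)), (282, np.float64(23.9)), (288, np.float64(8.0)), (312, np.float64(8.0)), (318, np.float64(8.3)), (324, np.float64(8.3)), (330, np.float64(14.9)), (336, np.float64(17.3)), (342, np.float64(17.3)), (348, np.float64(17.0)), (354, np.float64(17.6))]
[0.53200601 0.2088679  0.01855443] [0.0008 0.0008 0.0008 0.0004 0.0001 0.0001 0.0003 0.0003 0.0003 0.001
 0.0007 0.001  0.0016 0.0012 0.0018 0.0014 0.0012 0.0007 0.0011 0.0003
 0.0015 0.004  0.004  0.0041 0.0043 0.0045 0.0038 0.0023 0.0016 0.0004
 0.001  0.0019 0.0018 0.0015 0.0012 0.0011 0.0008 0.0005 0.0008 0.0001
 0.0001 0.0021 0.0059 0.0097 0.0006 0.0005 0.006  0.0085 0.0074 0.0074
 0.0072 0.0073 0.0008 0.0014 0.0012 0.0007 0.001 ]
```

The cameras share a bias. At the pin, top and side read y low by about 3–4 mm against the grasp, while the wrist was nearly right. Corrected, the eye is at about (0.533, 0.207), so I'll shift there and go down gently.

move_arm(
  rows=[
    {"jaw":0.1,"twist":0,"xyz":[0.38,0.25,0]},
    {"jaw":0.1,"twist":0,"xyz":[0,0,0]},
    {"jaw":0.1,"twist":0,"xyz":[0,0,1]},
    {"jaw":0.1,"twist":0,"xyz":[0,0,1]},
    {"jaw":0.1,"twist":0,"xyz":[0,0,0.5]},
    {"jaw":0.1,"twist":0,"xyz":[0,0,0]},
  ],
)

```text
time_s: 13.38
tool_pos: [0.5326, 0.207, 0.2635]
orientation: [0.431, 0.902, -0.0, -0.001]
ft_force: [-0.3, -0.4, -1.1]
finger_gap: 0.226
grip_force: 58.9
```

```bash
python3 - <<'E'
from h import *
s=observe(); g=s["tool_pos"]; print(s["time_s"],g,s["ft_force"],s["wrist_torque"])
c=cal("wrist"); w=read_camera("wrist")[:,:,::-1]; i=read_camera("side")[:,:,::-1]; cv2.imwrite("pics/w4.png",w)
uw=proj("wrist",(*g[:2],.125),c).astype(int); us=proj("side",(*g[:2],.125)).astype(int);print(uw,us)
f=lambda m,u,k:cv2.resize(m[u[1]-k:u[1]+k,u[0]-k:u[0]+k],(400,400),interpolation=cv2.INTER_CUBIC)
cv2.imwrite("pics/d.png",np.hstack([f(i,us,25),f(w,uw,60)]))
E
```

```text
13.375 [0.53262816 0.2070136  0.26350882] [-0.25007391 -0.37187303 -1.14313515] [ 0.02446504  0.02916259 -0.03006073]
[320 231] [274 174]
```

View pics/d.png

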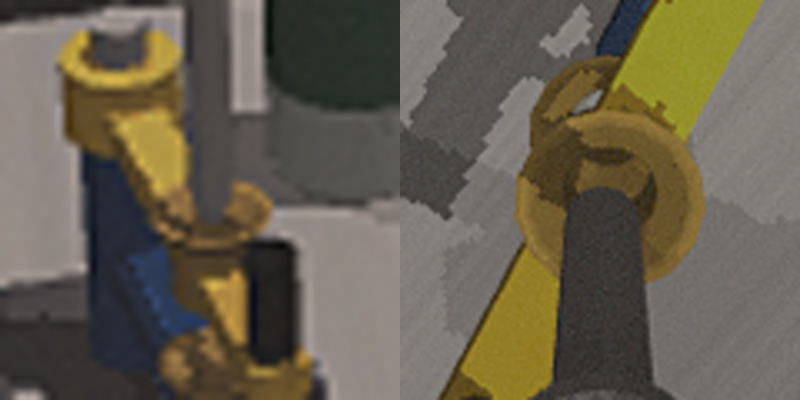

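In the side view the shank enters the middle of the rim, at crop x≈211 against a rim centre of 212. The wrist view puts the rim centre at (610,195) against a shank centre of 600, so about 1.2 mm more along tool y and 0.6 mm along tool x. Correcting and descending into the upper bore.

move_arm(
  rows=[
    {"jaw":0.1,"twist":0,"xyz":[0.06,0.12,0]},
    {"jaw":0.1,"twist":0,"xyz":[0,0,0.5]},
    {"jaw":0.1,"twist":0,"xyz":[0,0,0.5]},
    {"jaw":0.1,"twist":0,"xyz":[0,0,0.5]},
    {"jaw":0.1,"twist":0,"xyz":[0,0,0]},
  ],
)

```text
time_s: 14.1
tool_pos: [0.5331, 0.2083, 0.2486]
orientation: [0.431, 0.902, -0.0, -0.001]
ft_force: [0.4, -0.2, -2.3]
finger_gap: 0.221
grip_force: 58.9
```

move_arm(
  rows=[
    {"jaw":0.1,"twist":0,"xyz":[0,0,0.5]},
    {"jaw":0.1,"twist":0,"xyz":[0,0,0.5]},
    {"jaw":0.1,"twist":0,"xyz":[0,0,0]},
  ],
)

```text
time_s: 14.48
tool_pos: [0.5332, 0.2083, 0.2387]
orientation: [0.431, 0.902, -0.0, -0.0]
ft_force: [0.4, 0.3, -1.6]
finger_gap: 0.224
grip_force: 58.9
```

move_arm(
  rows=[
    {"jaw":0.1,"twist":0,"xyz":[0,0,1]},
    {"jaw":0.1,"twist":0,"xyz":[0,0,1]},
    {"jaw":0.1,"twist":0,"xyz":[0,0,1]},
    {"jaw":0.1,"twist":0,"xyz":[0,0,0]},
  ],
)

```text
time_s: 14.98
tool_pos: [0.5328, 0.2082, 0.208]
orientation: [0.431, 0.902, -0.001, -0.001]
ft_force: [0.1, -0.0, -0.7]
finger_gap: 0.225
grip_force: 58.9
```

move_arm(
  rows=[
    {"jaw":0.1,"twist":0,"xyz":[0,0,0.5]},
    {"jaw":0.1,"twist":0,"xyz":[0,0,0.5]},
    {"jaw":0.1,"twist":0,"xyz":[0,0,0.5]},
    {"jaw":0.1,"twist":0,"xyz":[0,0,0]},
  ],
)

```text
time_s: 15.48
tool_pos: [0.5332, 0.2083, 0.1938]
orientation: [0.431, 0.902, -0.0, -0.0]
ft_force: [0.8, -0.2, -1.3]
finger_gap: 0.229
grip_force: 58.9
```

move_arm(
  rows=[
    {"jaw":0.1,"twist":0,"xyz":[0,0,0.6]},
    {"jaw":0.1,"twist":0,"xyz":[0,0,0.6]},
    {"jaw":0.1,"twist":0,"xyz":[0,0,0.6]},
    {"jaw":0.1,"twist":0,"xyz":[0,0,0.6]},
    {"jaw":0.1,"twist":0,"xyz":[0,0,0.4]},
    {"jaw":0.1,"twist":0,"xyz":[0,0,0]},
    {"jaw":0.1,"twist":0,"xyz":[0,0,0]},
  ],
)

```text
time_s: 16.35
tool_pos: [0.5337, 0.2084, 0.1665]
orientation: [0.431, 0.902, 0.0, 0.0]
ft_force: [-0.4, -0.2, -1.9]
finger_gap: 0.225
grip_force: 58.9
```

```bash
python3 - <<'E'
from h import *
s=observe(); g=s["tool_pos"]; print(s["time_s"],g,s["ft_force"],s["wrist_torque"],s["grip_force"])
c=cal("wrist"); w=read_camera("wrist")[:,:,::-1]; i=read_camera("side")[:,:,::-1]
us=proj("side",(*g[:2],.09)).astype(int);print(us)
f=lambda m,u,k:cv2.resize(m[u[1]-k:u[1]+k,u[0]-k:u[0]+k],(400,400),interpolation=cv2.INTER_CUBIC)
cv2.imwrite("pics/e.png",np.hstack([f(i,us,32),cv2.resize(w,(400,400))]))
# expected z of collar underside / tip in side crop
for z in(.137,.125,.04,.027): print(z,((proj("side",(*g[:2],z))-us+32)*6.25).round(0))
E
```

```text
16.35 [0.53367612 0.20841532 0.16648683] [-0.43179859 -0.24209513 -1.91297343] [-0.03394847 -0.01090409 -0.0195997 ] 58.87245833873749
[275 185]
0.137 [200. 104.]
0.125 [201. 130.]
0.04 [206. 310.]
0.027 [207. 336.]
```

View pics/e.png

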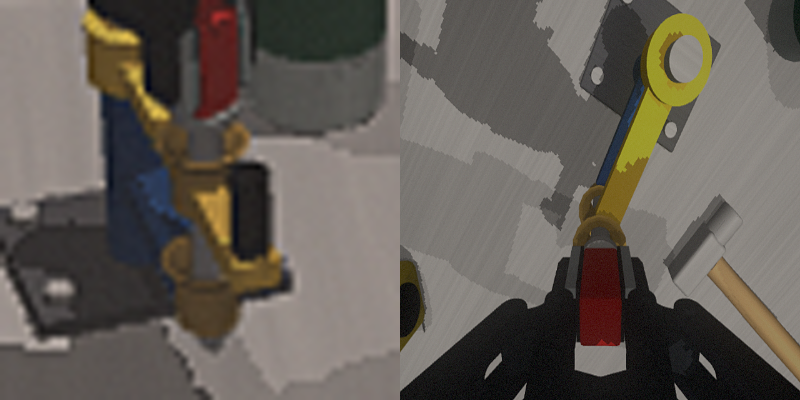

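The pin passes through both eyes. Its tip shows below the lower eye at crop (212,345), the collar stands clear above the upper rim at about (210,115), and forces are near zero. Handing in.

```bash
python3 -c "
from station import hand_in; print(hand_in())"
```

```text
the job is handed in; nothing more can be done
None
```

I swung the yellow arm shut and threaded the red pin through both eyes, and the gripper is still holding it there (about 59 N grip, tip roughly 26 mm above the bench, collar roughly 11 mm above the upper eye); the job is handed in, but no verdict came back.

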